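# Lift the saw insert with a spatula and seat it in the saw table

### The arm

A 6-joint arm with a two-finger parallel gripper is mounted at the origin on the work surface. World frame = base frame: x ahead of the robot, y to its left, z up, the work surface at z = 0. Lengths are in mm, angles in rad, forces in N, time in s.
With the tool pointing down it reaches from about 325 to 1000 mm from the base axis. Payload 5.1 kg.
Tool frame: the origin (TCP) lies on the centre line of the jaws, within the pads' length; the fingertips stand env.tip_extent ahead of it and the grasp point (between the pads) lies 5 mm behind it (env.tip_extent is the distance from the TCP to the fingertips, in mm); z points along the fingers, y is the direction in which the jaws open and shut (so a half turn about z gives the same grasp; the last joint's range is limited). The gripper opens to 85 mm and grips with 20 to 120 N. Pads are 22 mm wide; open, the fingers measure 114 mm over their backs; the gripper's body (76 mm by 85 mm) begins 54 mm behind the grasp point. The pads swing forward as they close: fully open they stand 13 mm farther back than shut.
Start: joints at [1.192, 0.124, 1.65, -0, 1.367, -0.083], TCP at [189.5, 621.751, 245.322] pointing down, gripper open.
Joint ranges: [-2.61, 2.61], [-1.02, 2.33], [0.03, 2.71], [-1.35, 4.49], [0.32, 2.68], [-2.91, 2.91]. Speed limits (rad/s): [2.57, 2.57, 3.14, 3.14, 3.14, 3.14].

### API

Orientations are given as a rotation vector (axis times angle).
In Python, from workcell import env gives the robot as it stands.
- The arm moves only by the tool move_arm, never from a script. Its argument "increments" is one flat list of numbers, 6 for each row, row after row: the shift along the tool's x, y, z in mm, then the turn, a rotation vector about the tool's x, y, z in rad. In form: [x, y, z, rx, ry, rz, x, y, z, rx, ry, rz, ...]. A call has exactly 8 rows; each row is the pose to reach, as a shift and turn from the pose commanded when the call began, along the tool's axes at that moment; what a row does not reach only later rows make up. A row lasts 1/10 s, in which the tool goes at most 50 mm and 8.59 degrees, less where a joint would pass 70% of its speed; a pose out of reach is approached as far as the arm can. A call with a gripper value outside its range is refused whole. "jaw" is the finger opening in mm, from 0 to 85.4, set as the call begins (left out, the last holds). The fingers move at their own pace and stop on an object; the grip force is fixed at half the most. Time passes only in rows, so rows that repeat a pose let the fingers close, or fill a call up. It gives the time, the measured TCP pose, the force and the opening at its end, in the units of the state.
- env.read_state(): the state, without advancing time (a new reading comes with each control period).
- env.camera(name): name is "scene" or "top" or "wrist"; returns the picture (384x512x3 uint8, blue, green, red); there is no depth.
- env.camera_info(name): a dict with "vertical_fov" (degrees; the focal length in pixels is half the picture's height over the tangent of half this angle, whatever the lens; pixels are square), "cx", "cy" (the principal point, pixels), "R" (3x3) and "t" (3): a world point X has camera coordinates R X + t. Camera axes: x right, y down, z forward; pixel columns grow to the right and rows downward; lengths in mm; the calibration is good to about 2 mm. A picture is of the moment at which its call begins: read the wrist's pose just before it. camera_info takes no time and is no camera call; for the wrist camera it gives the pose at the moment of the call.
- env.finish_job(): hands the job in, once; it reports no verdict.
The state is a dict: "t": time; "qpos": joint angles; "joint_vel": joint speeds; "tau": joint torques, N m; "tcp_pos": TCP position; "eef_rot": TCP orientation; "wrist_force": force on the tool from outside, world axes, zero at the start; "ft_torque": the same for the moment, N m; "grip_width": finger opening in mm.
Only numpy, scipy, OpenCV 4.12 (cv2) and the standard library are available. Lean on these libraries where they do the work, as an engineer would, in place of code of your own. Each camera call takes 0.05 s, during which the arm holds its last target. There are 200 camera calls.

### The job

Slide the spatula under the lime-green insert plate lying in the wooden holder, lift the plate out level on the blade, set it down on the two pale wooden blocks, draw the blade out and lay the spatula down flat on the bench. Then take the plate by its long sides with the gripper and seat it flat, square and flush in the pocket of the dark saw table, either way round. Never tip the plate over, and leave the other things on the bench where they are.

Things in the scene. Friction and masses are not known exactly. Their poses are not given: they have to be found in the camera images.
- insert: Loose lime-green metal plate, 120 (x) x 60 (y) x 12 mm, 0.2 kg, flat on the bench in the holder. Origin: centre of its underside; x along its length, z up. Its top is a 4 mm web; a flange 8 mm deep, 5 mm thick runs below each long side. Both ends are open: under the web is a gap 8 mm high, 50 mm wide for the blade. A dark slot and a dark round spot mark its top.
- holder: Fixed U of wooden battens, 18 mm high, 12 mm wide, standing on the bench, which is its floor. Origin: at bench height, within a few mm of the plate's centre. Side battens from x = -62 to +70 mm, inner faces at y = -35 and +35 mm: no room for fingers beside the plate. Back batten's inner face at x = +64 mm. The -x end is open: the blade goes in there, moving along +x.
- spatula: Loose steel spatula, 0.25 kg, flat on the bench. Origin: blade's underside, straight below the handle's middle; x towards the tip, z up. Flat blade 38 mm wide, 3 mm thick, from x = -45 to +140 mm (tip), free ahead of x = +36 mm. Dark wooden handle 84 mm long (x), 22 mm wide (y), 40 to 62 mm above the underside, on 12 mm square posts at x = -30 and +30 mm.
- stand: Fixed stand: two pale wooden blocks, 40 (x) x 110 (y) mm, centred at x = -45 and +45 mm, tops 40 mm above the bench, on a blue base 150 x 110 x 8 mm. Origin: centre of its underside. The plate goes across both blocks, its length along x; the 50 mm gap between them leaves the fingers room beside the plate's middle.
- saw_table: Fixed dark metal saw table top lying on the bench, 280 (x) x 220 (y) x 45 mm. Origin: centre of its underside. In its middle is a pocket 125 (x) x 65 (y) mm, 12 mm deep, with a bright floor. At the middle of each long side of the pocket a finger cut-out of the same depth, 50 mm long (x), reaches out to y = -66 and +66 mm.
- pocket (a point): Centre of the pocket's floor, 33 mm above the bench, 12 mm below the saw table's top; axes as the saw table's. The plate is seated when its origin is here.
- glue_bottle: Bystander: yellow bottle with red cap, 60 mm across, 150 mm high; origin under its centre.
- oil_jar: Bystander: amber jar, 70 mm across, 85 mm high; origin under its centre.
- offcut: Bystander: pale wooden block 70 x 50 x 40 mm; origin under its centre.
- chair_leg: Bystander: dark brown curved chair leg lying flat, 270 mm long (x), about 70 mm wide, 40 mm high; origin on the bench near its middle.
- dust_brush: Bystander: bench brush lying flat, 180 mm long (x); origin under its middle.
Things that resemble listed ones, but are neither listed nor needed, are in the scene too. Of the things that look like the holder, the larger one is meant. Several things look just like the insert: the one meant starts farthest to the robot's right.

How it is judged:
By the outcome, as a careful person would: the job done as asked, in the order asked, and still so for the second after the job is handed in, with the robot touching nothing.
It also fails if it takes over 72 s, if anything falls off the work surface, if the arm or the gripper's body presses on something with over 40 N, if the wrist force passes 120 N, or if a joint passes its speed limit or range.

## Working session

There is one attempt and no reset: what is moved stays moved. The work goes in short steps, Python scripts to look and compute and a tool call to move; the robot and the scene stay as the last step left them, time stands still between calls to the robot, and variables do not carry over. Pictures are saved under pics/ and viewed, about 8 in all and at most 12, crops included, and the job is handed in when it is done.

Besides the shell and the picture viewer there is one more tool, called after ">>>" by a JSON object that holds its "op" and its "data". move_arm: Moves the arm, as the interface text tells. Its arguments: {"type":"object","properties":{"increments":{"type":"array"},"jaw":{"type":"number"}},"required":["increments"]}

```bash
ls; mkdir -p pics
cat > h.py <<'E'
import numpy as np, cv2
from scipy.spatial.transform import Rotation as Rn
from workcell import env
def ray(info,u,v,z):
    f=192/np.tan(np.radians(info["vertical_fov"])/2)
    R=np.array(info["R"]);t=np.array(info["t"])
    d=R.T@np.array([(u-info["cx"])/f,(v-info["cy"])/f,1]); o=-R.T@t
    return o+d*(z-o[2])/d[2]
def proj(info,X):
    f=192/np.tan(np.radians(info["vertical_fov"])/2)
    c=np.array(info["R"])@np.array(X,float)+np.array(info["t"])
    return info["cx"]+f*c[0]/c[2],info["cy"]+f*c[1]/c[2]
E
python3 - <<'E'
from h import *
for n in("top","scene"):
    i=env.camera_info(n);im=env.camera(n);cv2.imwrite(f"pics/{n}0.png",im)
    print(n,i, -np.array(i["R"]).T@np.array(i["t"]))
im=cv2.imread("pics/top0.png");cv2.imwrite("pics/top0b.png",cv2.resize(im,(800,600),interpolation=cv2.INTER_CUBIC))
print(env.read_state(),env.tip_extent)
E
```

```text
pics
top {'vertical_fov': 57.67327285989369, 'cx': 260.12808933460406, 'cy': 191.47362553767778, 'R': array([[-0.02989799, -0.99954715,  0.00340636],
       [-0.99299061,  0.02931167, -0.11450102],
       [ 0.11434932, -0.00680583, -0.99341729]]), 't': array([  93.57873534,  518.25464864, 1045.07541796])} [ 397.91614943   85.45805589 1097.21791294]
scene {'vertical_fov': 48.48597838469354, 'cx': 255.54475942021378, 'cy': 183.63801004599264, 'R': array([[-0.87910205,  0.47643781,  0.01366006],
       [ 0.24174566,  0.47039171, -0.8486994 ],
       [-0.41077806, -0.74279113, -0.52869909]]), 't': array([ 432.1444574 , -126.406788  , 1661.98889696])} [1093.16594734 1088.0813529   765.50753281]
{'t': 0.1, 'qpos': array([ 1.19236647e+00,  1.24465598e-01,  1.65153100e+00, -1.37807922e-06,
        1.36751016e+00, -8.26082863e-02]), 'joint_vel': array([ 0.00029795, -0.00100484, -0.00334958, -0.00028406, -0.00171038,
        0.00090243]), 'tau': array([ 1.54566960e-04, -4.24932289e+01, -3.66652465e+01, -1.20074160e-04,
        3.91257723e-03, -5.07889138e-05]), 'tcp_pos': array([189.33069461, 621.26685848, 244.16308621]), 'eef_rot': array([-4.62918059e-01, -3.10685746e+00,  2.92720811e-03]), 'wrist_force': array([0.24449932, 0.53960261, 0.98445645]), 'ft_torque': array([-0.01550799,  0.01542546,  0.00477372]), 'grip_width': 85.555386478713} 14.0
```

View pics/top0b.png

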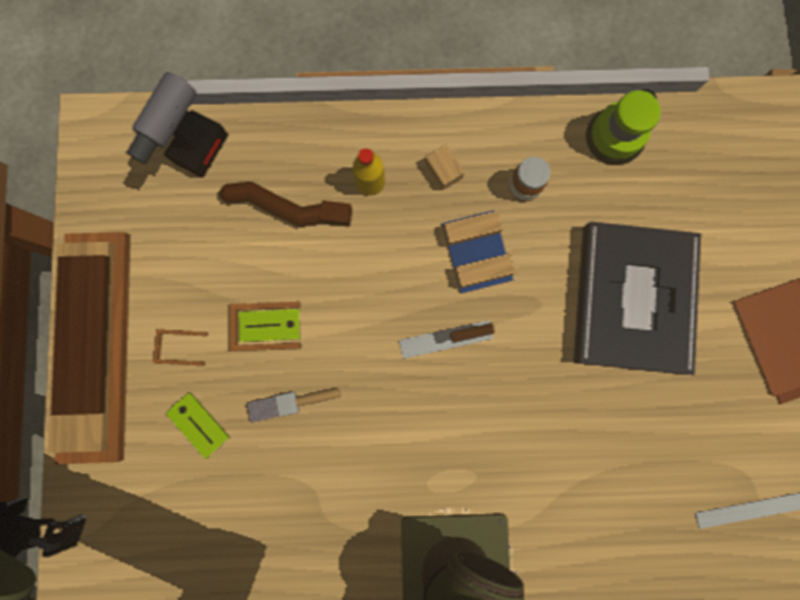

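View pics/scene0.png

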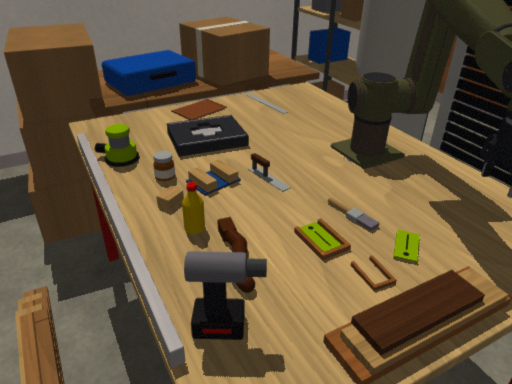

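The top view shows the insert in the larger holder at about (267,325) in the 800 px picture, open end to the right (world -y). The spatula is at (447,340) with its tip to the left (+y). The stand is at (478,250) and the saw-table pocket at (640,297). Rough positions next.

Run:
```python
from h import *
i=env.camera_info("top")
for n,u,v,z in [("plate",268,325,12),("sp tip",401,348,2),("sp handleL",450,337,62),("sp handleR",494,329,62),("blockfar",472,228,40),("blocknear",484,270,40),("pocket",640,297,33),("opencorner1",300,305,18),("opencorner2",300,347,18),("saw c1",592,224,45),("c2",700,234,45),("c3",692,373,45),("c4",583,362,45)]:
    print(n,ray(i,u/1.5625,v/1.5625,z).round(0))
w=env.camera_info("wrist");print(w,-np.array(w["R"]).T@w["t"])
s=env.read_state();print(s["tcp_pos"],Rn.from_rotvec(s["eef_rot"]).as_matrix().round(3))
```

```text
plate [479. 355.  12.]
sp tip [426.  92.   2.]
sp handleL [442.  -2.  62.]
sp handleR [455. -86.  62.]
blockfar [658. -56.  40.]
blocknear [573. -76.  40.]
pocket [ 511. -382.   33.]
opencorner1 [517. 290.  18.]
opencorner2 [433. 291.  18.]
saw c1 [ 658. -293.   45.]
c2 [ 631. -505.   45.]
c3 [ 360. -465.   45.]
c4 [ 388. -257.   45.]
{'vertical_fov': 66.72343424133508, 'cx': 259.63182804174596, 'cy': 191.65918542512483, 'R': array([[ 0.2913858 ,  0.95660075, -0.00305269],
       [ 0.90623678, -0.27502   ,  0.32109017],
       [ 0.30631555, -0.09632758, -0.94704371]]), 't': array([-649.09877473,  -41.06068512,  381.65128846])} [109.44314621 646.39940878 372.64313663]
[189.33069461 621.26685848 244.16308621] [[-0.957  0.292 -0.001]
 [ 0.292  0.957 -0.002]
 [ 0.    -0.002 -1.   ]]
```

```bash
cat >> h.py <<'E'
def goto(x,y,z,yawdeg,cmd=None,pitch=0):
    """tool-frame shift & turn to reach TCP (x,y,z), tool y at yaw (deg), pointing down; yaw 0: tool x=+Y, tool y=+X"""
    s=env.read_state();R=Rn.from_rotvec(s["eef_rot"]);p=s["tcp_pos"]
    a=np.radians(yawdeg);ty=np.array([np.cos(a),np.sin(a),0]);tz=np.array([0,0,-1.]);tx=np.cross(ty,tz)
    T=Rn.from_matrix(np.c_[tx,ty,tz])*Rn.from_rotvec([0,pitch,0])
    print("shift",R.inv().apply(np.array([x,y,z])-p).round(1),"turn",(R.inv()*T).as_rotvec().round(4))
def state():
    s=env.read_state();m=Rn.from_rotvec(s["eef_rot"]).as_matrix()
    print("t%.2f"%s["t"],s["tcp_pos"].round(1),"yaw %.2f"%np.degrees(np.arctan2(m[1,1],m[0,1])),"tz",m[:,2].round(4),"F",s["wrist_force"].round(1),"w%.1f"%s["grip_width"],"q",s["qpos"].round(2))
E
python3 -c "
from h import *
goto(479,400,300,0)"
```

```text
shift [-341.6 -127.3  -55.6] turn [-1.700e-03  1.100e-03  1.275e+00]
```

>>> {"op": "move_arm", "data": {"increments": [-42,-16,-7,0,0,0.15,-85,-32,-14,0,0,0.3,-128,-48,-21,0,0,0.45,-171,-64,-28,0,0,0.6,-214,-80,-35,0,0,0.75,-257,-96,-42,0,0,0.9,-300,-112,-49,0,0,1.05,-342,-127,-55,0,0,1.195]}}

```text
t: 0.9
tcp_pos: [480.8, 399.0, 300.3]
eef_rot: [-2.138, -2.302, 0.001]
wrist_force: [1.2, 0.5, -0.1]
grip_width: 85.1
```

Run:
```python
from h import *
import json
state()
im=env.camera("wrist");i=env.camera_info("wrist");state();i2=env.camera_info("wrist")
import pickle;pickle.dump(i2,open("w1.pkl","wb"))
print(i2["t"]-i["t"])
cv2.imwrite("pics/w1.png",im)
```

```text
t0.90 [480.8 399.  300.3] yaw 4.22 tz [-3.e-04 -2.e-04 -1.e+00] F [ 1.2  0.5 -0.1] w85.1 q [0.61 0.04 1.65 0.   1.45 0.53]
t0.95 [485.9 395.3 301.2] yaw 3.71 tz [ 0.0046 -0.0026 -1.    ] F [ 3.  -2.   0.9] w85.5 q [ 0.6   0.04  1.64 -0.    1.45  0.54]
[0. 0. 0.]
```

View pics/w1.png

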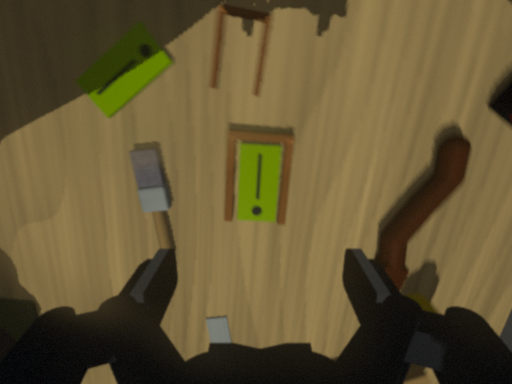

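The wrist view shows the target plate in its holder at (259,180), with the open end pointing down the picture (towards -y). The arm was still settling, so I retake the picture at rest and measure.

```bash
cat >> h.py <<'E'
def look(name,n=1):
    for _ in range(n): env.camera("wrist")
    i=env.camera_info("wrist");im=env.camera("wrist")
    cv2.imwrite(f"pics/{name}.png",im);return im,i
def rectpts(i,c,z):
    P=np.array([ray(i,u,v,z)[:2] for u,v in c.reshape(-1,2).astype(float)],np.float32)
    return P
E
python3 - <<'E'
from h import *
im,i=look("w2",3);state()
hsv=cv2.cvtColor(im,cv2.COLOR_BGR2HSV)
m=cv2.inRange(hsv,(30,120,70),(50,255,255))
cs,_=cv2.findContours(m,cv2.RETR_EXTERNAL,cv2.CHAIN_APPROX_NONE)
for c in cs:
    if cv2.contourArea(c)>300:
        print("green",cv2.boundingRect(c),cv2.minAreaRect(rectpts(i,c,12)))
m=cv2.inRange(hsv,(5,90,40),(14,255,190));m[:100]=0;m[250:]=0;m[:,:200]=0;m[:,320:]=0
m=cv2.dilate(m,np.ones((3,3)));m=cv2.erode(m,np.ones((3,3)))
cs,_=cv2.findContours(m,cv2.RETR_EXTERNAL,cv2.CHAIN_APPROX_NONE)
for c in cs:
    if cv2.contourArea(c)>200:
        r=cv2.minAreaRect(rectpts(i,c,18));print("holder",cv2.boundingRect(c),r,cv2.boxPoints(r))
E
```

```text
t1.15 [479.3 400.5 299.6] yaw 4.61 tz [-1.4e-03 -4.0e-04 -1.0e+00] F [ 0.5  1.  -0.3] w85.7 q [0.61 0.04 1.65 0.   1.45 0.53]
green (236, 142, 45, 80) ((478.7916564941406, 354.9341125488281), (60.60654067993164, 120.9285888671875), 1.3343437910079956)
green (86, 50, 86, 68) ((299.9304504394531, 480.6610107421875), (124.80207061767578, 38.81697082519531), 33.91633605957031)
```

```bash
python3 -c "
from h import *
goto(510,30,300,9)"
```

```text
shift [-3.718e+02  9.000e-01 -3.000e-01] turn [-0.0014  0.0002 -0.0767]
```

>>> {"op": "move_arm", "data": {"increments": [-50,0,0,0,0,-0.02,-100,0,0,0,0,-0.04,-150,0,0,0,0,-0.06,-200,0,0,0,0,-0.077,-250,0,0,0,0,-0.077,-300,0,0,0,0,-0.077,-345,0,0,0,0,-0.077,-372,1,0,0,0,-0.077]}}

```text
t: 1.95
tcp_pos: [509.6, 28.7, 299.9]
eef_rot: [-2.039, -2.39, 0.001]
wrist_force: [-0.4, 1.2, 0.3]
grip_width: 85.3
```

Run:
```python
from h import *
im,i=look("w3",4);state()
import pickle;pickle.dump(i,open("w3.pkl","wb"))
cv2.imwrite("pics/w3b.png",cv2.resize(im,(768,576),interpolation=cv2.INTER_CUBIC))
```

```text
t2.20 [510.   31.3 300. ] yaw 9.11 tz [-6.e-04  6.e-04 -1.e+00] F [-0.4  0.3  0.1] w85.1 q [-0.04 -0.22  1.89  0.    1.47 -0.2 ]
```

View pics/w3b.png

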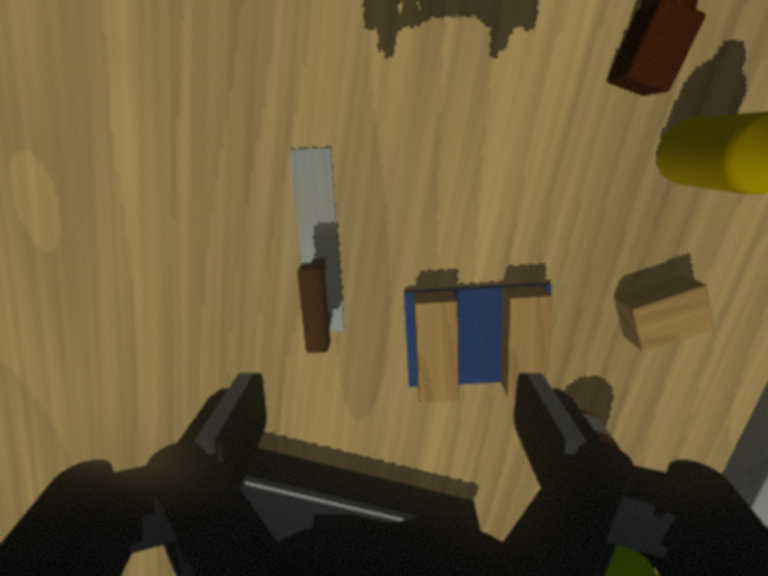

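This view shows the spatula blade tip at (311,148), its handle from (312,264) to (317,351), and the stand's blocks at about (437,350) and (528,340). I turn these corners into points.

Run:
```python
from h import *
import pickle
i=pickle.load(open("w3.pkl","rb"));im=cv2.imread("pics/w3.png");hsv=cv2.cvtColor(im,cv2.COLOR_BGR2HSV)
roi=np.zeros(im.shape[:2],np.uint8);roi[90:240,185:235]=1
hd=cv2.inRange(hsv,(0,60,20),(14,255,115))*roi
for n,m,z in(("handle",hd,62),):
    cs,_=cv2.findContours(m,cv2.RETR_EXTERNAL,cv2.CHAIN_APPROX_NONE);c=max(cs,key=cv2.contourArea)
    print(n,cv2.boundingRect(c),cv2.minAreaRect(rectpts(i,c,z)))
P=lambda u,v,z:ray(i,u/1.5,v/1.5,z)[:2].round(1)
print("tip",P(291,149,3),P(331,147,3),"back",P(343,331,3))
print("handle",[P(*a,62) for a in((300,265),(325,263),(329,351),(305,352))])
print("base",[P(*a,8) for a in((404,292),(551,284),(409,386))])
print("blockN",[P(*a,40) for a in((415,302),(458,301),(458,400),(419,402))])
print("blockF",[P(*a,40) for a in((504,298),(550,295),(548,385))])
for n,lo,hi in(("blue",(105,120,40),(125,255,255)),):
    m=cv2.inRange(hsv,lo,hi);cs,_=cv2.findContours(m,cv2.RETR_EXTERNAL,cv2.CHAIN_APPROX_NONE)
    for c in cs:
        if cv2.contourArea(c)>100: print(n,cv2.boundingRect(c))
```

```text
handle (203, 191, 13, 12) ((449.9136962890625, -27.354700088500977), (12.006763458251953, 12.70891284942627), 44.93095779418945)
tip [406.9  90.1] [443.4  97.7] back [477.4 -85.5]
handle [array([435.3,  -1.6]), array([456.6,   3.7]), array([469.6, -80.2]), array([447.7, -84.8])]
base [array([533.6, -30.2]), array([679. ,   1.7]), array([ 557.4, -137.3])]
blockN [array([542.7, -27.6]), array([582.8, -20.2]), array([ 605.3, -126.5]), array([ 566.2, -135.2])]
blockF [array([625.1, -10.3]), array([ 6.672e+02, -6.000e-01]), array([691.7, -94.8])]
blue (271, 196, 6, 60)
blue (305, 192, 29, 63)
```

```bash
python3 -c "
from h import *
goto(449,-27.5,46,10)"
```

```text
shift [-48.6 -69.4 254. ] turn [-0.0004 -0.0007 -0.0155]
```

>>> {"op": "move_arm", "data": {"increments": [-20,-28,25,0,0,-0.015,-40,-58,60,0,0,-0.015,-48.5,-69.5,105,0,0,-0.015,-48.5,-69.5,150,0,0,-0.015,-48.5,-69.5,195,0,0,-0.015,-48.5,-69.5,235,0,0,-0.015,-48.5,-69.5,254,0,0,-0.015,-48.5,-69.5,254,0,0,-0.015]}}

```text
t: 3.0
tcp_pos: [446.2, -26.7, 42.7]
eef_rot: [-2.014, -2.402, 0.006]
wrist_force: [0.8, 0.5, 0.4]
grip_width: 85.9
```

>>> {"op": "move_arm", "data": {"increments": [0,0,0,0,0,0,0,0,0,0,0,0,0,0,0,0,0,0,0,0,0,0,0,0,0,0,0,0,0,0,0,0,0,0,0,0,0,0,0,0,0,0,0,0,0,0,0,0], "jaw": 0}}

```text
t: 3.8
tcp_pos: [450.1, -29.0, 47.5]
eef_rot: [2.022, 2.403, 0.002]
wrist_force: [-2.9, 1.5, 6.3]
grip_width: 21.2
```

```bash
python3 -c "
from h import *
state()
im,i=look('w4');cv2.imwrite('pics/w4b.png',im)
import pickle;pickle.dump(i,open('w4.pkl','wb'))"
```

```text
t3.80 [450.1 -29.   47.5] yaw 9.82 tz [ 1.5e-03  2.0e-04 -1.0e+00] F [-2.9  1.5  6.3] w21.2 q [-0.18 -0.11  2.24  0.    1.   -0.36]
```

View pics/w4.png

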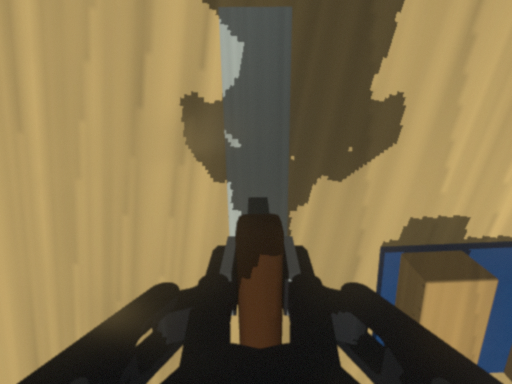

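Gripped: the opening reads 21 mm. The blade tip shows at about (256,7), with corners at (220,9) and (291,6). I locate the tip relative to the TCP.

Run:
```python
from h import *
import pickle
i=pickle.load(open("w4.pkl","rb"))
s=env.read_state();R=Rn.from_rotvec(s["eef_rot"])
for z in(3,):
  for p in((220,8),(291,6),(224,100),(290,100)):
    X=ray(i,*p,z);print(p,z,X.round(1),R.inv().apply(X-s["tcp_pos"]).round(1))
X=ray(i,260,215,62);print("handle front",R.inv().apply(X-s["tcp_pos"]).round(1))
state()
```

```text
(220, 8) 3 [407.9  90.4   3. ] [124.9 -21.2  44.5]
(291, 6) 3 [443.9  97.6   3. ] [125.8  15.4  44.5]
(224, 100) 3 [416.   45.8   3. ] [ 79.6 -20.9  44.5]
(290, 100) 3 [452.8  52.2   3. ] [79.6 16.4 44.5]
handle front [ 34.4  -0.6 -14.5]
t3.90 [450.1 -29.   47.5] yaw 9.82 tz [ 1.5e-03  2.0e-04 -1.0e+00] F [-1.8  0.7  6.7] w20.7 q [-0.18 -0.11  2.24  0.    1.   -0.36]
```

```bash
python3 -c "
from h import *
goto(485,145,75,1.3)"
```

```text
shift [165.5  64.1 -27.4] turn [ 0.0015 -0.      0.1487]
```

>>> {"op": "move_arm", "data": {"increments": [0,0,-15,0,0,0,10,4,-29,0,0,0.01,40,15,-29,0,0,0.04,80,31,-29,0,0,0.08,120,47,-29,0,0,0.12,150,58,-29,0,0,0.149,165.5,64,-29,0,0,0.149,165.5,64,-29,0,0,0.149]}}

```text
t: 4.7
tcp_pos: [483.7, 146.7, 74.7]
eef_rot: [-2.192, -2.25, 0.001]
wrist_force: [-0.1, -0.5, -2.4]
grip_width: 21.3
```

```bash
python3 -c "
from h import *
im,i=look('w5',4);state()
cv2.imwrite('pics/w5b.png',im)
import pickle;pickle.dump(i,open('w5.pkl','wb'))"
```

```text
t4.95 [483.6 144.1  74.9] yaw 1.25 tz [-8.e-04 -4.e-04 -1.e+00] F [-0.   0.  -2.4] w21.3 q [ 0.18 -0.02  2.11 -0.    1.06  0.16]
```

View pics/w5.png

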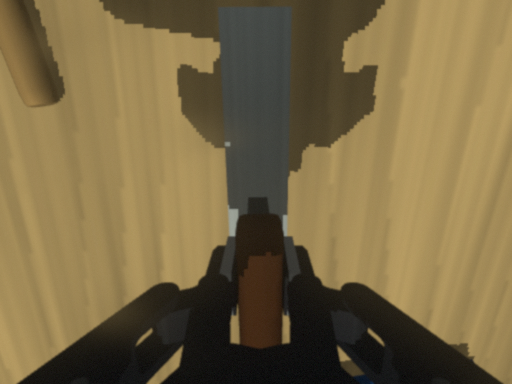

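The blade tip sits at the same pixels as before, rows 6-7, so it has not pitched in the grip. Lower and begin the insertion.

>>> {"op": "move_arm", "data": {"increments": [0,1,10,0,0,0,0,1,20,0,0,0,0,1,25.5,0,0,0,5,1,25.5,0,0,0,13,1,25.5,0,0,0,21,1,25.5,0,0,0,29,1,25.5,0,0,0,35,1,25.5,0,0,0]}}

```text
t: 5.75
tcp_pos: [484.3, 181.2, 50.1]
eef_rot: [2.195, 2.248, 0.001]
wrist_force: [0.4, -0.3, -2.5]
grip_width: 21.0
```

```bash
python3 -c "
from h import *
im,i=look('w6',2);state()
s=env.camera('scene');c=s[190:290,250:400];c=cv2.resize(c,(600,400),interpolation=cv2.INTER_CUBIC)
cv2.imwrite('pics/w6b.png',np.vstack([c,np.zeros((0,600,3),np.uint8)]))"
```

```text
t5.90 [484.2 180.7  49.9] yaw 1.38 tz [ 2.e-04 -1.e-04 -1.e+00] F [-0.  -0.7 -2.8] w21.2 q [ 0.25  0.04  2.09 -0.    1.01  0.23]
```

View pics/w6b.png

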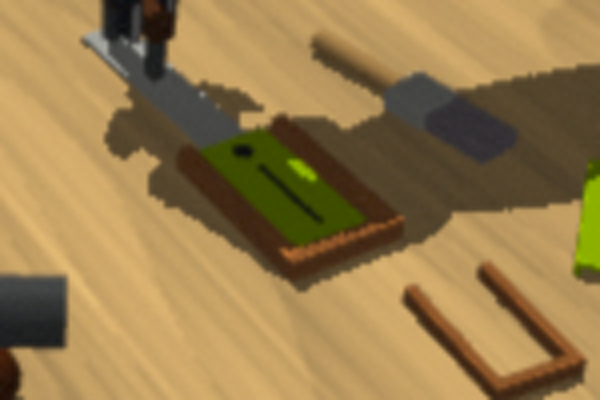

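The blade is centred between the battens and already about 11 mm under the plate, with no contact force. Insert the rest.

>>> {"op": "move_arm", "data": {"increments": [11,0,0.5,0,0,0,22,0,0.5,0,0,0,33,0,0.5,0,0,0,44,0,0.5,0,0,0,55,0,0.5,0,0,0,66,0,0.5,0,0,0,77,0,0.5,0,0,0,87,0,0.5,0,0,0]}}

```text
t: 6.75
tcp_pos: [482.2, 268.1, 49.3]
eef_rot: [2.195, 2.247, 0.0]
wrist_force: [0.0, 0.6, -3.3]
grip_width: 21.5
```

```bash
python3 -c "
from h import *
im,i=look('w7',3);state()
hsv=cv2.cvtColor(im,cv2.COLOR_BGR2HSV)
m=cv2.inRange(hsv,(30,120,40),(50,255,255))
cs,_=cv2.findContours(m,cv2.RETR_EXTERNAL,cv2.CHAIN_APPROX_NONE)
s=env.read_state();R=Rn.from_rotvec(s['eef_rot'])
for c in cs:
    if cv2.contourArea(c)>500:
        ap=cv2.approxPolyDP(c,6,True).reshape(-1,2)
        for p in ap: X=ray(i,*map(float,p),12);print(p,X.round(1),R.inv().apply(X-s['tcp_pos']).round(1))
"
```

```text
t6.95 [482.1 267.2  49.2] yaw 1.35 tz [-2.e-04 -4.e-04 -1.e+00] F [-0.5 -0.3 -2.4] w21.1 q [ 0.41  0.12  2.02 -0.    1.01  0.39]
[199   0] [448.5 393.3  12. ] [126.9 -30.6  37.2]
[210 189] [450.9 295.7  12. ] [ 29.2 -30.5  37.2]
[308 190] [509.6 296.5  12. ] [28.6 28.2 37.2]
[320   0] [507.9 394.8  12. ] [126.9  28.8  37.2]
[264   0] [480.4 394.1  12. ] [126.9   1.3  37.2]
[261 128] [480.5 332.3  12. ] [65.1 -0.1 37.2]
[254   0] [475.5 394.   12. ] [126.9  -3.6  37.2]
```

View pics/w7.png

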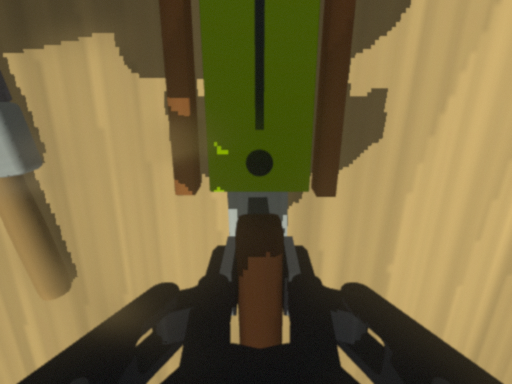

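There is about 7 mm between the plate's near end (row 190) and the post, and the blade is centred. I push 4 mm more, then lift slowly.

>>> {"op": "move_arm", "data": {"increments": [2,0,0,0,0,0,4,0,0,0,0,0,4,0,-2,0,0,0,4,0,-4,0,0,0,4,0,-6,0,0,0,4,0,-8,0,0,0,4,0,-11,0,0,0,4,0,-14,0,0,0]}}

```text
t: 7.75
tcp_pos: [482.0, 271.0, 63.4]
eef_rot: [-2.196, -2.247, 0.001]
wrist_force: [-0.3, 0.4, -3.4]
grip_width: 21.3
```

```bash
cat >> h.py <<'E'
def plate(im,i,z):
    hsv=cv2.cvtColor(im,cv2.COLOR_BGR2HSV)
    m=cv2.inRange(hsv,(30,120,40),(50,255,255))
    cs,_=cv2.findContours(m,cv2.RETR_EXTERNAL,cv2.CHAIN_APPROX_NONE)
    s=env.read_state();R=Rn.from_rotvec(s['eef_rot'])
    for c in cs:
        if cv2.contourArea(c)>500:
            for p in cv2.approxPolyDP(cv2.convexHull(c),6,True).reshape(-1,2): X=ray(i,*map(float,p),z);print(p,X.round(1),R.inv().apply(X-s['tcp_pos']).round(1))
E
python3 -c "
from h import *
im,i=look('w8',3);state()
s=env.read_state();plate(im,i,s['tcp_pos'][2]-47+7)
"
```

```text
t7.95 [482.2 271.1  63.5] yaw 1.32 tz [ 3.e-04  1.e-04 -1.e+00] F [-1.1  0.1 -4.4] w21.0 q [ 0.42  0.1   2.01 -0.    1.04  0.39]
[318   0] [507.7 399.   23.5] [127.3  28.5  40. ]
[307 194] [510.  296.4  23.5] [24.7 28.4 40. ]
[212 195] [451.8 294.4  23.5] [ 24.  -29.9  40. ]
[200   0] [448.8 397.7  23.5] [127.3 -30.5  40. ]
```

View pics/w8.png

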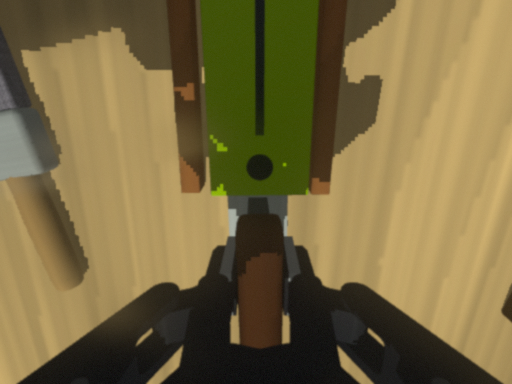

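The plate rides level on the blade: 2 N more weight, and equal widths at both ends. Lift clear, then swing to the stand.

>>> {"op": "move_arm", "data": {"increments": [0,0,-6,0,0,0,0,0,-15,0,0,0,-2,0,-26,0,0,0,-6,0,-37,0,0,0.01,-14,1,-47,0,0,0.03,-27,2,-55,0,0,0.07,-45,4,-60,0,0,0.13,-68,7,-61.5,0,0,0.21]}}

```text
t: 8.75
tcp_pos: [491.2, 202.2, 126.2]
eef_rot: [2.423, 1.999, 0.002]
wrist_force: [0.3, -0.0, -4.7]
grip_width: 20.7
```

```bash
python3 -c "
from h import *
state();goto(536.1,-86.7,125,-77.6)"
```

```text
t8.75 [491.2 202.2 126.2] yaw -10.95 tz [ 1.8e-03  3.0e-04 -1.0e+00] F [ 0.3 -0.  -4.7] w20.7 q [ 0.29 -0.03  2.02 -0.    1.15  0.48]
shift [-275.1   99.     1.2] turn [ 1.1000e-03 -1.6000e-03  1.1633e+00]
```

>>> {"op": "move_arm", "data": {"increments": [-23,8,0,0,0,0.095,-47,17,0,0,0,0.2,-74,27,0,0,0,0.31,-101,37,0,0,0,0.43,-128,46,0,0,0,0.545,-155,56,0,0,0,0.66,-182,66,0,0,0,0.775,-208,75,0,0,0,0.88]}}

```text
t: 9.55
tcp_pos: [525.4, -17.3, 125.3]
eef_rot: [3.045, 0.772, 0.0]
wrist_force: [0.7, 0.0, -3.8]
grip_width: 21.1
```

```bash
python3 -c "
from h import *
state();goto(536.1,-86.7,125,-77.6)"
```

```text
t9.55 [525.4 -17.3 125.3] yaw -61.54 tz [ 2.e-04 -3.e-04 -1.e+00] F [ 0.7  0.  -3.8] w21.1 q [-0.13 -0.04  2.03 -0.    1.15  0.94]
shift [-23.7  66.1   0.3] turn [ 3.000e-04 -1.000e-04  2.803e-01]
```

>>> {"op": "move_arm", "data": {"increments": [-8,22,0,0,0,0.095,-14,40,0,0,0,0.17,-19,53,0,0,0,0.225,-22,61,0,0,0,0.26,-24,65,0,0,0,0.275,-24,66,0,0,0,0.28,-24,66,0,0,0,0.28,-24,66,0,0,0,0.28]}}

```text
t: 10.35
tcp_pos: [536.4, -83.9, 124.8]
eef_rot: [-3.122, -0.352, 0.0]
wrist_force: [0.5, -0.3, -3.8]
grip_width: 20.9
```

```bash
python3 -c "
from h import *
im,i=look('w9',1);state();goto(536.1,-86.7,125,-77.6)
s=env.read_state();plate(im,i,s['tcp_pos'][2]-47+7)
import pickle;pickle.dump(i,open('w9.pkl','wb'))
"
```

```text
t10.45 [536.5 -83.9 124.8] yaw -77.13 tz [-2.e-04  1.e-04 -1.e+00] F [-0.1  0.2 -3.7] w20.9 q [-0.25 -0.    2.    0.    1.15  1.09]
shift [-1.   2.6 -0.2] turn [-0.0002  0.0002  0.0083]
[318   0] [665.4 -83.4  84.8] [125.8  28.3  40. ]
[307 194] [ 565.5 -106.2   84.8] [23.3 28.2 40. ]
[211 195] [551.7 -49.   84.8] [ 22.7 -30.6  40. ]
[198 124] [592.1 -34.6  84.8] [ 65.3 -35.7  40. ]
[200   0] [652.3 -26.1  84.8] [125.8 -30.6  40. ]
```

View pics/w9.png

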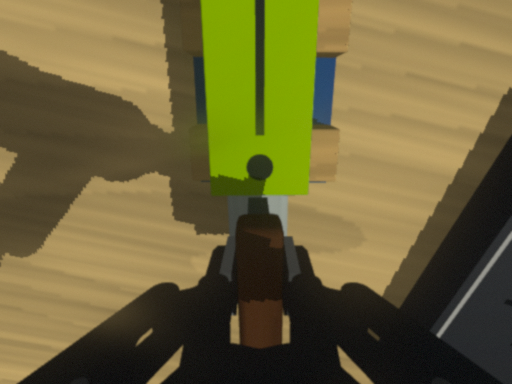

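Run:
```python
from h import *
import pickle
i=pickle.load(open("w9.pkl","rb"))
s=env.read_state();R=Rn.from_rotvec(s["eef_rot"])
for p in((340,53),(330,125),(338,182),(195,182),(190,125),(190,53)):
    print(p,R.inv().apply(ray(i,*p,40)-s["tcp_pos"]).round(1))
```

```text
(340, 53) [107.   52.6  84.7]
(330, 125) [60.1 49.6 84.7]
(338, 182) [17.4 59.1 84.8]
(195, 182) [ 17.4 -50.1  84.8]
(190, 125) [ 60.1 -50.7  84.8]
(190, 53) [107.  -47.1  84.8]
```

>>> {"op": "move_arm", "data": {"increments": [-0.5,2.6,5,0,0,0.008,-0.5,2.6,12,0,0,0.008,-0.5,2.6,19,0,0,0.008,-0.5,2.6,25,0,0,0.008,-0.5,2.6,29,0,0,0.008,-0.5,2.6,32,0,0,0.008,-0.5,2.6,34,0,0,0.008,-0.5,2.6,35.5,0,0,0.008]}}

```text
t: 11.25
tcp_pos: [537.2, -87.2, 89.8]
eef_rot: [3.123, 0.338, 0.002]
wrist_force: [-1.0, 0.9, -2.7]
grip_width: 20.8
```

```bash
python3 -c "
from h import *
im,i=look('w10',3);state()
plate(im,i,52)
"
```

```text
t11.45 [537.  -87.2  89.8] yaw -77.64 tz [ 1.e-03 -2.e-04 -1.e+00] F [ 0.9 -0.2 -3.2] w21.3 q [-0.26  0.04  2.02  0.    1.08  1.1 ]
[318   0] [665.4 -87.7  52. ] [125.2  28.   37.9]
[307 197] [ 564.7 -109.7   52. ] [22.2 27.9 37.8]
[211 197] [552.3 -52.9  52. ] [ 22.2 -30.2  37.8]
[198   0] [652.7 -30.   52. ] [125.2 -31.1  37.9]
```

>>> {"op": "move_arm", "data": {"increments": [0,0,0.6,0,0,0,0,0,1.2,0,0,0,0,0,1.2,0,0,0,0,0,1.2,0,0,0,0,0,1.2,0,0,0,0,0,1.2,0,0,0,0,0,1.2,0,0,0,0,0,1.2,0,0,0]}}

```text
t: 12.25
tcp_pos: [536.6, -87.1, 88.1]
eef_rot: [-3.123, -0.338, 0.0]
wrist_force: [0.4, 0.1, -2.3]
grip_width: 21.3
```

```bash
python3 -c "
from h import *
F=[]
for k in range(5): env.camera('wrist');F.append(env.read_state()['wrist_force'][2])
print(np.mean(F))
im,i=look('w10',1);state()
plate(im,i,52)
"
```

```text
-2.1232275871595503
t12.60 [536.6 -87.1  88.1] yaw -77.63 tz [-0.  0. -1.] F [-0.1 -0.5 -2.5] w21.1 q [-0.26  0.04  2.02  0.    1.08  1.1 ]
[319   0] [664.6 -87.9  52. ] [124.8  28.2  36.1]
[308 197] [ 564.9 -109.8   52. ] [22.8 28.3 36.1]
[210 197] [552.4 -52.4  52. ] [ 22.8 -30.5  36.1]
[198 129] [590.6 -39.4  52. ] [ 62.9 -35.   36.1]
[198   0] [651.9 -30.3  52. ] [124.8 -30.8  36.1]
```

>>> {"op": "move_arm", "data": {"increments": [-6,0,0,0,0,0,-18,0,0,0,0,0,-34,0,0,0,0,0,-52,0,0,0,0,0,-70,0,0,0,0,0,-90,0,0,0,0,0,-112,0,0,0,0,0,-130,0,0,0,0,0]}}

```text
t: 13.4
tcp_pos: [407.6, -114.9, 87.7]
eef_rot: [-3.123, -0.338, 0.001]
wrist_force: [0.6, 0.0, -1.7]
grip_width: 21.2
```

```bash
python3 -c "
from h import *
im,i=look('w11',2);state()
plate(im,i,52)
"
```

```text
t13.55 [ 408.5 -115.    87.8] yaw -77.72 tz [ 2.e-04  0.e+00 -1.e+00] F [ 0.7 -0.7 -2.6] w21.0 q [-0.4  -0.24  2.28  0.    1.1   0.96]
```

>>> {"op": "move_arm", "data": {"increments": [6,-25,0,0,0,0,13,-58,0,0,0,0,21,-92,8,0,0,0,26,-112,18,0,0,0,26,-112,28,0,0,0,26,-112,36,0,0,0,26,-112,40,0,0,0,26,-112,41,0,0,0]}}

```text
t: 14.35
tcp_pos: [411.1, -0.5, 47.5]
eef_rot: [-3.123, -0.336, 0.003]
wrist_force: [-7.2, 2.1, 10.0]
grip_width: 21.2
```

```bash
python3 -c "
from h import *
F=[]
for k in range(4): env.camera('wrist');F.append(env.read_state()['wrist_force'][2])
state();print(F)
"
```

```text
t14.55 [411.4  -0.6  47.5] yaw -77.71 tz [ 2.e-04 -1.e-04 -1.e+00] F [-2.   0.9  1.8] w21.2 q [-0.13 -0.21  2.33 -0.    1.02  1.22]
[np.float64(-0.39737902644064493), np.float64(1.2955063545827838), np.float64(0.9266447058191724), np.float64(1.8079328666369956)]
```

Light contact on the bench. Open the jaws, then rise.

>>> {"op": "move_arm", "data": {"increments": [0,0,0,0,0,0,0,0,0,0,0,0,0,0,0,0,0,0,0,0,0,0,0,0,0,0,0,0,0,0,0,0,0,0,0,0,0,0,0,0,0,0,0,0,-5,0,0,0], "jaw": 85}}

```text
t: 15.35
tcp_pos: [410.4, 0.1, 51.6]
eef_rot: [-3.123, -0.338, 0.003]
wrist_force: [0.6, 0.3, -0.0]
grip_width: 85.0
```

```bash
python3 -c "
from h import *
state();goto(540,-85,200,-77.7)
"
```

```text
t15.35 [4.104e+02 1.000e-01 5.160e+01] yaw -77.63 tz [-1.7e-03  2.0e-04 -1.0e+00] F [ 0.6  0.3 -0. ] w85.0 q [-0.13 -0.21  2.33 -0.    1.03  1.22]
shift [ 108.1  110.8 -148.6] turn [-0.0005  0.0016  0.0012]
```

>>> {"op": "move_arm", "data": {"increments": [0,0,-40,0,0,0,0,0,-85,0,0,0,25,20,-125,0,0,0,57,44,-155,0,0,0,89,69,-180,0,0,0,120,93,-196,0,0,0,142,111,-198,0,0,0,142,111,-198,0,0,0]}}

```text
t: 16.15
tcp_pos: [576.1, -79.6, 251.2]
eef_rot: [3.123, 0.336, 0.003]
wrist_force: [0.1, 0.2, -0.5]
grip_width: 84.8
```

```bash
python3 -c "
from h import *
im,i=look('w12',4);state()
plate(im,i,52)
hsv=cv2.cvtColor(im,cv2.COLOR_BGR2HSV)
m=cv2.inRange(hsv,(30,120,40),(50,255,255))
for c in cv2.findContours(m,cv2.RETR_EXTERNAL,cv2.CHAIN_APPROX_NONE)[0]:
    if cv2.contourArea(c)>500: print(cv2.minAreaRect(rectpts(i,c,52)))
"
```

```text
t16.40 [572.5 -77.4 249.6] yaw -77.61 tz [-1.1e-03  3.0e-04 -1.0e+00] F [-0.3  0.2  0.2] w85.3 q [-0.23 -0.04  1.81  0.    1.37  1.13]
[289  70] [680.5 -84.1  52. ] [104.2  29.8 197.5]
[286 180] [ 564.8 -109.9   52. ] [-14.3  30.2 197.6]
[236 180] [552.3 -53.   52. ] [-14.3 -28.1 197.7]
[232  70] [667.8 -26.6  52. ] [104.2 -29.1 197.5]
((616.7677001953125, -68.1021499633789), (119.48904418945312, 61.62514114379883), 12.381730079650879)
```

>>> {"op": "move_arm", "data": {"increments": [20,0.4,20,0,0,0,42,0.4,55,0,0,0,45.2,0.4,95,0,0,0,45.2,0.4,135,0,0,0,45.2,0.4,165,0,0,0,45.2,0.4,185,0,0,0,45.2,0.4,195,0,0,0,45.2,0.4,195,0,0,0]}}

```text
t: 17.2
tcp_pos: [616.2, -68.1, 53.7]
eef_rot: [-3.122, -0.339, 0.005]
wrist_force: [-0.1, 0.5, -0.2]
grip_width: 85.0
```

```bash
python3 -c "
from h import *
for k in range(3): env.camera('wrist')
im,i=look('w13',1);state();plate(im,i,52)
"
```

```text
t17.45 [619.  -68.9  57.2] yaw -77.63 tz [ 3.2e-03 -6.0e-04 -1.0e+00] F [-0.   0.2  1.1] w85.3 q [-0.2   0.25  1.85  0.    1.04  1.16]
[320 146] [682.2 -82.6  52. ] [58.8 27.   5.4]
[309 344] [ 568.5 -108.9   52. ] [-57.9  28.2   5. ]
[210 345] [555.4 -52.1  52. ] [-58.5 -30.    4.9]
[196 147] [669.6 -26.9  52. ] [ 58.4 -30.1   5.3]
```

```bash
python3 -c "
from h import *
for k in range(4): env.camera('wrist');state()
"
```

```text
t17.50 [618.8 -68.9  56.9] yaw -77.64 tz [ 2.8e-03 -5.0e-04 -1.0e+00] F [-0.3  0.   0.6] w85.2 q [-0.2   0.25  1.85  0.    1.04  1.16]
t17.55 [618.6 -68.9  56.6] yaw -77.64 tz [ 2.4e-03 -5.0e-04 -1.0e+00] F [ 0.1 -0.6 -0.3] w85.0 q [-0.2   0.25  1.85 -0.    1.04  1.16]
t17.60 [618.5 -68.8  56.3] yaw -77.64 tz [ 1.9e-03 -4.0e-04 -1.0e+00] F [0.3 0.7 0.2] w85.0 q [-0.2   0.25  1.85  0.    1.04  1.16]
t17.65 [618.3 -68.8  56. ] yaw -77.64 tz [ 1.3e-03 -3.0e-04 -1.0e+00] F [0.1 0.4 0.2] w85.1 q [-0.2   0.25  1.85 -0.    1.04  1.16]
```

>>> {"op": "move_arm", "data": {"increments": [0,0,0,0,0,0,0,0,0,0,0,0,0,0,0,0,0,0,0,0,0,0,0,0,0,0,0,0,0,0,0,0,0,0,0,0,0,0,0,0,0,0,0,0,0,0,0,0]}}

```text
t: 18.45
tcp_pos: [617.8, -68.7, 55.1]
eef_rot: [-3.123, -0.338, 0.0]
wrist_force: [-0.7, 0.3, -0.5]
grip_width: 84.9
```

>>> {"op": "move_arm", "data": {"increments": [0,0,0,0,0,0,0,0,0,0,0,0,0,0,0,0,0,0,0,0,0,0,0,0,0,0,0,0,0,0,0,0,0,0,0,0,0,0,0,0,0,0,0,0,0,0,0,0], "jaw": 0}}

```text
t: 19.25
tcp_pos: [618.3, -68.8, 55.8]
eef_rot: [3.123, 0.338, 0.002]
wrist_force: [0.6, -0.3, 4.9]
grip_width: 57.8
```

```bash
python3 -c "
from h import *
im,i=look('w14',1);state();plate(im,i,52)
"
```

```text
t19.35 [618.3 -68.8  55.8] yaw -77.64 tz [ 1.3e-03 -3.0e-04 -1.0e+00] F [0.1 0.3 6.2] w57.6 q [-0.2   0.25  1.85 -0.    1.04  1.16]
[323 145] [682.5 -83.4  52. ] [59.5 28.   3.9]
[310 344] [ 569.2 -108.8   52. ] [-56.5  28.5   3.7]
[210 347] [554.6 -52.3  52. ] [-58.7 -29.8   3.7]
[195 147] [669.1 -26.7  52. ] [ 58.6 -30.3   3.8]
```

The grip holds at about 58 mm. Lift, then travel to a viewpoint over the saw table.

>>> {"op": "move_arm", "data": {"increments": [0,0,-3,0,0,0,0,0,-9,0,0,0,0,0,-20,0,0,0,0,0,-38,0,0,0,-8,7,-60,0,0,0.02,-25,23,-85,0,0,0.05,-50,47,-110,0,0,0.08,-78,73,-135,0,0,0.12]}}

```text
t: 20.15
tcp_pos: [556.5, -156.9, 191.5]
eef_rot: [3.138, 0.151, 0.0]
wrist_force: [0.2, -1.0, -1.5]
grip_width: 57.9
```

```bash
python3 -c "
from h import *
state();goto(412,-369,315,-97.5)
"
```

```text
t20.15 [ 556.5 -156.9  191.5] yaw -84.50 tz [ 1.e-04 -0.e+00 -1.e+00] F [ 0.2 -1.  -1.5] w57.9 q [-0.37  0.01  1.87  0.    1.27  1.11]
shift [-164.2  197.2 -123.5] turn [ 0.000e+00 -1.000e-04  2.269e-01]
```

>>> {"op": "move_arm", "data": {"increments": [-24,29,-18,0,0,0.03,-51,61,-38,0,0,0.07,-79,95,-59,0,0,0.11,-107,128,-80,0,0,0.15,-132,158,-99,0,0,0.18,-151,181,-113,0,0,0.21,-161,193,-121,0,0,0.225,-164,197,-123,0,0,0.227]}}

```text
t: 20.95
tcp_pos: [412.3, -369.5, 314.4]
eef_rot: [3.134, -0.209, 0.002]
wrist_force: [0.1, 0.4, -1.8]
grip_width: 58.1
```

```bash
python3 -c "
from h import *
im,i=look('w15',5);state()
import pickle;pickle.dump(i,open('w15.pkl','wb'))
cv2.imwrite('pics/w15b.png',cv2.resize(im,(768,576),interpolation=cv2.INTER_CUBIC))
s=env.read_state();plate(im,i,s['tcp_pos'][2]-3.6)
"
```

```text
t21.25 [ 413.3 -367.2  311.9] yaw -97.41 tz [-0.0012  0.0018 -1.    ] F [-0.6 -0.1 -2. ] w57.7 q [-0.82 -0.12  1.79  0.    1.48  0.88]
[323 144] [ 469.  -402.8  308.3] [59.8 28.1  3.5]
[310 343] [ 354.3 -388.4  308.3] [-55.8  28.7   3.6]
[210 346] [ 359.5 -330.5  308.3] [-58.1 -29.5   3.7]
[196 145] [ 475.9 -345.7  308.3] [ 59.3 -29.4   3.6]
```

View pics/w15b.png

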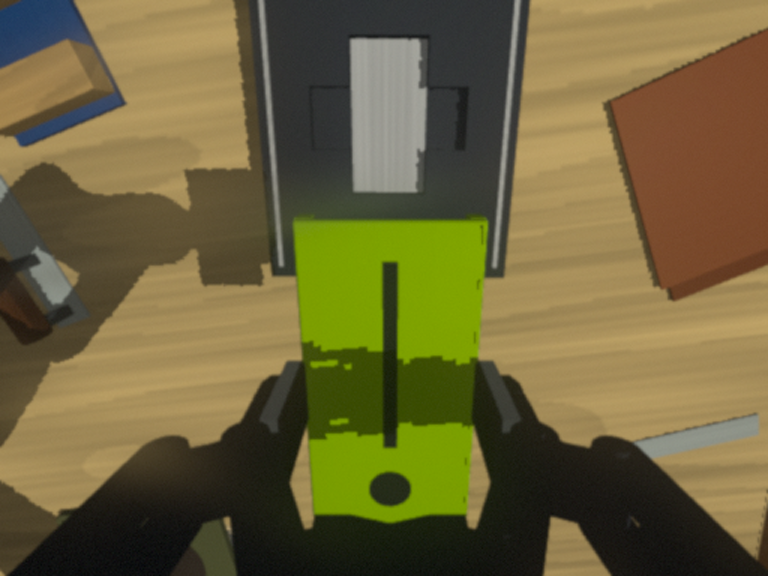

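The plate is held square, with its far edge at row 219. The pocket floor shows as a bright area from (351,38) to (425,191), all of it visible. I fit its edges at z = 33.

Run:
```python
from h import *
import pickle
i=pickle.load(open("w15.pkl","rb"));im=cv2.imread("pics/w15.png");g=cv2.cvtColor(im,cv2.COLOR_BGR2GRAY)
m=cv2.inRange(g,110,255);roi=np.zeros_like(m);roi[15:135,220:295]=1;m*=roi
c=max(cv2.findContours(m,cv2.RETR_EXTERNAL,cv2.CHAIN_APPROX_NONE)[0],key=cv2.contourArea)
print(cv2.boundingRect(c),cv2.minAreaRect(rectpts(i,c,33)))
gf=g.astype(float)
def edge(line,th=90):  # subpixel first crossing up
    k=np.where((line[:-1]<th)&(line[1:]>=th))[0]
    return None if len(k)==0 else k[0]+(th-line[k[0]])/(line[k[0]+1]-line[k[0]])
L=np.array([ray(i,226+edge(gf[v,226:245]),v,33)[:2] for v in range(35,122,4)])
B=np.array([ray(i,u,134-edge(gf[134:118:-1,u]),33)[:2] for u in range(240,278,4)])
T=np.array([ray(i,u,16+edge(gf[16:40,u]),33)[:2] for u in range(240,272,4)])
Rr=[(v,292-edge(gf[v,292:272:-1])) for v in range(30,125,4)]
print("right px",[(v,round(float(u),1)) for v,u in Rr])
Rp=np.array([ray(i,u,v,33)[:2] for v,u in Rr if u>281 or v<0])
def fit(P): 
    vx,vy,x,y=cv2.fitLine(P.astype(np.float32),cv2.DIST_HUBER,0,.01,.01).ravel();return np.degrees(np.arctan2(vy,vx)),(x,y)
for n,P in(("L",L),("B",B),("T",T),("R",Rp)):
    if len(P)>1: print(n,fit(P),len(P))
a=np.radians(fit(L)[0]);e=np.array([np.cos(a),np.sin(a)]);e*=np.sign(e[0]);nrm=np.array([e[1],-e[0]])
print("length",(T.mean(0)-B.mean(0))@e, "R-L",(Rp.mean(0)-L.mean(0))@nrm if len(Rp) else None)
x=(T.mean(0)+B.mean(0))@e/2; y=L.mean(0)@nrm+32.5
print("pocket",e*x+nrm*y,"angle",np.degrees(np.arctan2(e[1],e[0])))
s=env.read_state()
# plate held: subpixel edges at top z
z=s["tcp_pos"][2]-3.6;R=Rn.from_rotvec(s["eef_rot"])
tl=lambda u,v:R.inv().apply(ray(i,u,v,z)-s["tcp_pos"])[:2].round(1)
sat=cv2.cvtColor(im,cv2.COLOR_BGR2HSV)
mm=cv2.inRange(sat,(30,120,40),(50,255,255))
for v in(155,180,205,222): 
    k=np.where(mm[v])[0];print(v,tl(k[0]-.5,v),tl(k[-1]+.5,v))
for u in(210,240,290,310):
    k=np.where(mm[:,u])[0];print(u,tl(u,k[0]-.5))
state()
```

```text
(234, 26, 50, 102) ((510.8680725097656, -377.9313659667969), (64.03369140625, 122.93199920654297), 82.25690460205078)
right px [(30, 280.7), (34, 280.7), (38, 281.5), (42, 279.7), (46, 280.6), (50, 280.7), (54, 280.1), (58, 284.0), (62, 284.5), (66, 284.3), (70, 284.2), (74, 284.0), (78, 284.0), (82, 283.7), (86, 283.7), (90, 283.5), (94, 283.4), (98, 283.2), (102, 278.8), (106, 279.8), (110, 278.0), (114, 278.8), (118, 278.8), (122, 277.8)]
L (np.float32(-7.842228), (np.float32(516.8695), np.float32(-345.74857))) 22
B (np.float32(82.08912), (np.float32(448.63434), np.float32(-368.80093))) 10
T (np.float32(82.12361), (np.float32(573.41583), np.float32(-380.26758))) 8
R (np.float32(-7.401226), (np.float32(505.91595), np.float32(-410.2973))) 12
length 125.17907857302225 R-L 65.07641408804112
pocket [ 510.59038617 -377.69054817] angle -7.8422275
155 [ 54.7 -30.4] [54.7 29.6]
180 [ 42.8 -30.3] [42.8 29.6]
205 [ 30.1 -30.2] [30.2 29.5]
222 [ 21.1 -30.3] [21.1 29.1]
210 [ 59.5 -23. ]
240 [59.1 -9.4]
290 [59.1 13.2]
310 [60.  22.2]
t21.25 [ 413.3 -367.2  311.9] yaw -97.41 tz [-0.0012  0.0018 -1.    ] F [-0.6 -0.1 -2. ] w57.7 q [-0.82 -0.12  1.79  0.    1.48  0.88]
```

```bash
python3 -c "
from h import *
for k in range(2): env.camera('wrist');state()
goto(511.1,-378.2,85,-97.84)
"
```

```text
t21.30 [ 413.3 -367.3  312.1] yaw -97.41 tz [-0.001   0.0015 -1.    ] F [-0.5  1.  -2. ] w57.5 q [-0.82 -0.12  1.79  0.    1.48  0.88]
t21.35 [ 413.3 -367.5  312.3] yaw -97.42 tz [-8.0e-04  1.2e-03 -1.0e+00] F [-0.2 -0.2 -2.1] w58.0 q [-0.82 -0.12  1.79  0.    1.48  0.88]
shift [ 98.6  -1.8 227.2] turn [-0.001   0.001   0.0073]
```

>>> {"op": "move_arm", "data": {"increments": [14,0,25,0,0,0,34,-1,60,0,0,0.007,54,-1,98,0,0,0.007,73,-2,135,0,0,0.007,88,-2,170,0,0,0.007,96,-2,198,0,0,0.007,98.5,-2,216,0,0,0.007,98.5,-2,225,0,0,0.007]}}

```text
t: 22.15
tcp_pos: [510.2, -378.2, 85.6]
eef_rot: [-3.132, 0.215, 0.005]
wrist_force: [-1.1, 0.8, -0.2]
grip_width: 57.8
```

>>> {"op": "move_arm", "data": {"increments": [0,0,0,0,0,0,0,0,0,0,0,0,0,0,0,0,0,0,0,0,0,0,0,0,0,0,0,0,0,0,0,0,0,0,0,0,0,0,0,0,0,0,0,0,0,0,0,0]}}

```text
t: 22.95
tcp_pos: [510.7, -379.4, 88.1]
eef_rot: [-3.134, 0.217, 0.0]
wrist_force: [-0.0, 0.2, -1.4]
grip_width: 57.7
```

>>> {"op": "move_arm", "data": {"increments": [0,0,0,0,0,0,0,0,0,0,0,0,0,0,0,0,0,0,0,0,0,0,0,0,0,0,0,0,0,0,0,0,0,0,0,0,0,0,0,0,0,0,0,0,0,0,0,0]}}

```text
t: 23.75
tcp_pos: [510.7, -379.4, 88.1]
eef_rot: [3.134, -0.217, -0.0]
wrist_force: [0.4, 0.8, -2.4]
grip_width: 57.8
```

```bash
python3 -c "
from h import *
state();goto(511.1,-378.2,70,-97.84)
im,i=look('w16',0);s=env.read_state();plate(im,i,s['tcp_pos'][2]-3.6)
"
```

```text
t23.75 [ 510.7 -379.4   88.1] yaw -97.92 tz [-0. -0. -1.] F [ 0.4  0.8 -2.4] w57.8 q [-0.72  0.24  1.8  -0.    1.1   0.99]
shift [ 0.2 -1.2 18.1] turn [ 0.      0.     -0.0014]
[199 142] [ 574.7 -360.1   84.5] [ 60.7 -27.9   3.6]
[325 148] [ 564.1 -416.3   84.5] [58.  29.2  3.6]
[330 310] [ 473.4 -413.1   84.5] [-32.4  38.5   3.6]
[295 354] [ 444.4 -390.7   84.5] [-64.1  20.4   3.6]
[242 362] [ 442.6 -358.8   84.5] [-70.3 -11.    3.6]
[206 355] [ 450.9 -338.6   84.5] [-64.8 -32.2   3.6]
[192 153] [ 570.2 -355.9   84.5] [ 55.7 -31.5   3.6]
```

Run:
```python
from h import *
a=cv2.imread("pics/w15.png");b=cv2.imread("pics/w16.png")
for im in(a,b):
    mm=cv2.inRange(cv2.cvtColor(im,cv2.COLOR_BGR2HSV),(30,120,40),(50,255,255))
    print([(v,int(np.where(mm[v])[0][0]),int(np.where(mm[v])[0][-1])) for v in range(148,345,16) if mm[v].any()])
    print([(u,int(np.where(mm[:,u])[0][0]),int(np.where(mm[:,u])[0][-1])) for u in range(200,325,16) if mm[:,u].any()])
    gr=cv2.cvtColor(im,cv2.COLOR_BGR2GRAY)
cv2.imwrite("pics/cmp.png",np.hstack([b[100:384,150:370],a[100:384,150:370]]))
```

```text
[(148, 195, 325), (164, 195, 324), (180, 197, 323), (196, 198, 321), (212, 200, 320), (228, 201, 319), (244, 202, 318), (260, 204, 316), (276, 205, 314), (292, 206, 314), (308, 206, 313), (324, 208, 327), (340, 209, 311)]
[(200, 143, 225), (216, 146, 344), (232, 146, 344), (248, 146, 347), (264, 146, 348), (280, 146, 345), (296, 146, 344), (312, 143, 331)]
[(148, 194, 325), (164, 195, 324), (180, 196, 323), (196, 197, 322), (212, 198, 321), (228, 199, 319), (244, 202, 319), (260, 198, 324), (276, 204, 327), (292, 200, 329), (308, 193, 327), (324, 207, 312), (340, 208, 311)]
[(200, 142, 292), (216, 146, 357), (232, 146, 359), (248, 146, 361), (264, 146, 358), (280, 147, 356), (296, 147, 350), (312, 142, 337)]
```

View pics/w16.png

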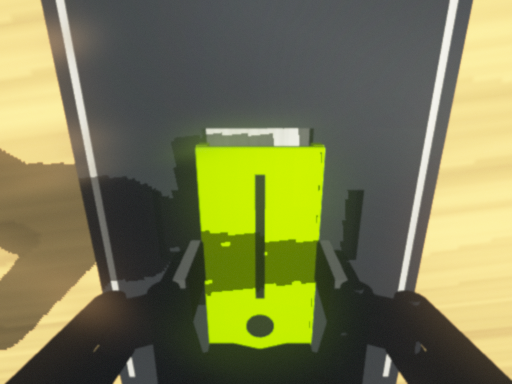

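The plate sits unchanged and square in the grip, and the pocket's far edge shows straight ahead of it at row 128, columns 206-312. Quick numeric check of that edge against my target.

Run:
```python
from h import *
im=cv2.imread("pics/w16.png");g=cv2.cvtColor(im,cv2.COLOR_BGR2GRAY).astype(float);i=env.camera_info("wrist");s=env.read_state();state()
R=Rn.from_rotvec(s["eef_rot"]);tl=lambda u,v,z:R.inv().apply(ray(i,u,v,z)-s["tcp_pos"])[:2].round(1)
print(g[122:148,230].astype(int));print(g[136,198:216].astype(int),g[136,294:320].astype(int))
for z in(33,45): print(z,tl(230,127.5,z),tl(205.5,136,z),tl(312,136,z))
e=[.9907,-.1364];ty=[-.1364,-.9907]
d=np.array([510.6,-377.7])-s["tcp_pos"][:2];print("pocket centre expected in tool",d@e,d@ty)
goto(511.1,-378.2,60,-97.84)
```

```text
t23.80 [ 510.7 -379.4   88.1] yaw -97.92 tz [ 0.  0. -1.] F [ 0.9 -0.2 -1.5] w57.7 q [-0.72  0.24  1.8   0.    1.1   0.99]
[ 90  92  94  94  95 110 158 203 218 220 221 220 209 165 133 128 128 128
 128 129 129 129 128 128 140 170]
[ 80  83  90  91  86  82  82  85 100 116 123 122 123 123 123 123 126 127] [235 236 236 237 225 172 133 124 123 124 124 125 122 122 115  88  64  62
  67  80  87  91  92  91  91  92]
33 [ 61.4 -18.8] [ 56.2 -34.3] [56.2 32.2]
45 [ 62.7 -17.6] [ 57.9 -32.1] [57.9 30.1]
pocket centre expected in tool -0.35758200895342523 -1.6647650135088656
shift [ 0.2 -1.2 28.1] turn [-0.     -0.     -0.0014]
```

>>> {"op": "move_arm", "data": {"increments": [0.4,-1.4,3,0,0,0,0.4,-1.4,8,0,0,0,0.4,-1.4,13,0,0,0,0.4,-1.4,17,0,0,0,0.4,-1.4,20,0,0,0,0.4,-1.4,22,0,0,0,0.4,-1.4,22,0,0,0,0.4,-1.4,22,0,0,0]}}

```text
t: 24.6
tcp_pos: [511.4, -378.1, 66.2]
eef_rot: [3.134, -0.217, 0.0]
wrist_force: [0.6, 0.1, -2.1]
grip_width: 57.9
```

>>> {"op": "move_arm", "data": {"increments": [0,0,0,0,0,0,0,0,0,0,0,0,0,0,0,0,0,0,0,0,0,0,0,0,0,0,0,0,0,0,0,0,0,0,0,0,0,0,0,0,0,0,0,0,0,0,0,0]}}

```text
t: 25.4
tcp_pos: [511.3, -378.1, 66.1]
eef_rot: [3.134, -0.217, 0.0]
wrist_force: [0.9, -1.4, -1.6]
grip_width: 57.7
```

>>> {"op": "move_arm", "data": {"increments": [0,0,2,0,0,0,0,0,5,0,0,0,0,0,8,0,0,0,0,0,10,0,0,0,0,0,12,0,0,0,0,0,14,0,0,0,0,0,15,0,0,0,0,0,16,0,0,0]}}

```text
t: 26.2
tcp_pos: [511.3, -378.1, 50.0]
eef_rot: [-3.134, 0.217, 0.0]
wrist_force: [0.1, -0.3, -1.3]
grip_width: 57.8
```

```bash
python3 -c "
from h import *
for k in range(4): env.camera('wrist');state()
"
```

```text
t26.25 [ 511.3 -378.    49.9] yaw -97.92 tz [-2.e-04  1.e-04 -1.e+00] F [ 0.4  0.1 -1.9] w57.4 q [-0.72  0.28  1.82 -0.    1.04  0.99]
t26.30 [ 511.3 -378.    50. ] yaw -97.92 tz [-1.e-04  1.e-04 -1.e+00] F [ 0.3 -0.7 -1.3] w58.0 q [-0.72  0.28  1.82  0.    1.04  0.99]
t26.35 [ 511.3 -378.1   50.1] yaw -97.92 tz [ 0. -0. -1.] F [ 0.5  1.4 -2.2] w57.6 q [-0.72  0.28  1.82 -0.    1.04  0.99]
t26.40 [ 511.4 -378.1   50.2] yaw -97.92 tz [ 1.e-04 -1.e-04 -1.e+00] F [-0.5  0.3 -1.3] w57.8 q [-0.72  0.28  1.82 -0.    1.04  0.99]
```

In the pocket without contact, about 1 mm above the floor. I lower until it touches.

>>> {"op": "move_arm", "data": {"increments": [0,0,0.4,0,0,0,0,0,0.8,0,0,0,0,0,1.2,0,0,0,0,0,1.4,0,0,0,0,0,1.4,0,0,0,0,0,1.4,0,0,0,0,0,1.4,0,0,0,0,0,1.4,0,0,0]}}

```text
t: 27.2
tcp_pos: [511.3, -378.0, 48.8]
eef_rot: [3.134, -0.217, -0.0]
wrist_force: [-0.4, 0.2, 0.7]
grip_width: 57.7
```

```bash
python3 -c "
from h import *
for k in range(3): env.camera('wrist');state()
"
```

```text
t27.25 [ 511.3 -378.1   48.8] yaw -97.92 tz [-0. -0. -1.] F [-1.3  0.1 -0.4] w57.7 q [-0.72  0.28  1.82 -0.    1.04  0.99]
t27.30 [ 511.3 -378.1   48.8] yaw -97.92 tz [ 0. -0. -1.] F [-0.7 -0.8  0.2] w57.7 q [-0.72  0.28  1.82 -0.    1.04  0.99]
t27.35 [ 511.3 -378.1   48.8] yaw -97.92 tz [ 0. -0. -1.] F [ 0.1  0.8 -0.3] w57.8 q [-0.72  0.28  1.82 -0.    1.04  0.99]
```

The weight is now on the pocket floor. Open, then rise straight up.

>>> {"op": "move_arm", "data": {"increments": [0,0,0,0,0,0,0,0,0,0,0,0,0,0,0,0,0,0,0,0,0,0,0,0,0,0,0,0,0,0,0,0,0,0,0,0,0,0,0,0,0,0,0,0,-3,0,0,0], "jaw": 84}}

```text
t: 28.15
tcp_pos: [511.0, -377.8, 51.3]
eef_rot: [-3.133, 0.217, 0.001]
wrist_force: [-1.3, -0.2, -0.6]
grip_width: 84.2
```

>>> {"op": "move_arm", "data": {"increments": [0,0,-10,0,0,0,0,0,-30,0,0,0,0,0,-60,0,0,0,-14,0,-95,0,0,0,-34,0,-135,0,0,0,-50,0,-170,0,0,0,-60,0,-190,0,0,0,-60,0,-200,0,0,0]}}

```text
t: 28.95
tcp_pos: [451.9, -370.5, 256.0]
eef_rot: [3.13, -0.218, 0.007]
wrist_force: [0.6, -0.6, -0.5]
grip_width: 84.0
```

Run:
```python
from h import *
im,i=look("w17",8);state()
hsv=cv2.cvtColor(im,cv2.COLOR_BGR2HSV);m=cv2.inRange(hsv,(30,120,40),(50,255,255))
for c in cv2.findContours(m,cv2.RETR_EXTERNAL,cv2.CHAIN_APPROX_NONE)[0]:
    if cv2.contourArea(c)>500:
        print(cv2.boundingRect(c));r=cv2.minAreaRect(rectpts(i,c,45));print(r)
        print(cv2.boxPoints(r).round(1).tolist())
        print(cv2.approxPolyDP(cv2.convexHull(c),3,True).reshape(-1,2).tolist())
# scan gap profile across the plate's mid lines
x,y,w,h=cv2.boundingRect(max(cv2.findContours(m,cv2.RETR_EXTERNAL,cv2.CHAIN_APPROX_NONE)[0],key=cv2.contourArea))
g=cv2.cvtColor(im,cv2.COLOR_BGR2GRAY)
for v in(y+12,y+h-12): print("row",v,g[v,x-6:x+6],g[v,x+w-8:x+w+6])
for u in(x+12,x+w-12): print("col",u,g[y-6:y+4,u],g[y+h-4:y+h+6,u])
# spatula & bystanders from the top camera
t=env.camera("top");cv2.imwrite("pics/top1.png",t)
d=cv2.absdiff(t,cv2.imread("pics/top0.png")).max(2);M=cv2.morphologyEx((d>45).astype(np.uint8),cv2.MORPH_OPEN,np.ones((3,3)))
n,l,st,ce=cv2.connectedComponentsWithStats(M)
for k in range(1,n):
    if st[k,4]>25: print("diff",st[k],ce[k].round())
```

```text
t29.40 [ 451.7 -369.4  250. ] yaw -97.90 tz [-0.002  0.002 -1.   ] F [-0.   0.3  0.1] w84.2 q [-0.78 -0.02  1.8   0.    1.37  0.93]
(229, 55, 62, 114)
((509.4233093261719, -375.1841735839844), (66.70136260986328, 120.90665435791016), 82.20572662353516)
[[445.0, -400.0], [564.7999877929688, -416.3999938964844], [573.7999877929688, -350.29998779296875], [454.1000061035156, -333.8999938964844]]
[[289, 55], [287, 166], [235, 167], [229, 136], [232, 57]]
row 67 [ 53  52  54  53  53  52  52  45  57  91 128 140] [143 143 143 144 143 134 101  60  46  50  57  58  56  58]
row 157 [50 49 51 50 51 54 49 51 50 47 46 75] [137 138 130 111  77  50  48  52  53  53  53  53  52  54]
col 241 [ 56  49  43  71 127 155 149 142 141 141] [135 123  83  50  47  51  49  48  52  47]
col 279 [ 56  53  43  45  91 141 149 146 142 143] [136 125  85  50  48  51  49  52  52  52]
diff [  351   155   161   229 18171] [453. 301.]
diff [398 170  24  41 871] [409. 190.]
diff [  104   184   257   186 12660] [226. 280.]
diff [441 193   4  14  46] [443. 200.]
diff [497 195  15  21 177] [506. 207.]
diff [152 198  40  21 780] [171. 208.]
diff [ 22 253   7  26 161] [ 25. 265.]
diff [  16  291  146   93 5722] [ 80. 341.]
diff [251 322  15   9  93] [258. 326.]
diff [241 337   6   5  27] [243. 339.]
diff [315 360  21  24 258] [326. 372.]
diff [ 16 363   7  12  75] [ 19. 369.]
diff [285 375   7   9  47] [287. 380.]
```

Run:
```python
from h import *
im,i=look("w18",6);state()
m=cv2.inRange(cv2.cvtColor(im,cv2.COLOR_BGR2HSV),(30,120,60),(50,255,255))
x,y,w,h=cv2.boundingRect(max(cv2.findContours(m,cv2.RETR_EXTERNAL,cv2.CHAIN_APPROX_NONE)[0],key=cv2.contourArea))
k=lambda a:np.where(a)[0]
P=lambda u,v:ray(i,u,v,45)[:2]
e=np.array([.9907,-.1364]);n=np.array([-.1364,-.9907]);c=np.array([510.6,-377.7])
for v in(y+10,y+25,y+h-25,y+h-8):
    q=k(m[v]);a,b=P(q[0]-.5,v)-c,P(q[-1]+.5,v)-c;print("row",v,"lat L %.1f R %.1f"%(a@n,b@n))
for u in(x+12,x+30,x+w-14):
    q=k(m[:,u]);a,b=P(u,q[0]-.5)-c,P(u,q[-1]+.5)-c;print("col",u,"len far %.1f near %.1f"%(a@e,b@e))
```

```text
t29.80 [ 451.9 -369.8  251.8] yaw -97.92 tz [ 0.e+00 -1.e-04 -1.e+00] F [ 1.2 -0.2  0. ] w84.2 q [-0.78 -0.02  1.79 -0.    1.37  0.93]
row 66 lat L -30.8 R 30.6
row 81 lat L -30.2 R 31.1
row 144 lat L -31.3 R 30.8
row 161 lat L -30.7 R 30.2
col 239 len far 58.6 near -61.0
col 257 len far 58.6 near -61.0
col 276 len far 58.5 near -61.1
```

```bash
python3 -c "
from h import *
print(env.finish_job());state()"
```

```text
the job is handed in; nothing more can be done
None
the job is handed in; nothing more can be done
```

The lime-green insert plate is seated in the saw table's pocket, and the job was handed in at about 30 s of the allowed 72 s.

**What I did:** I slid the spatula under the plate in the larger holder and lifted it out level. I swung it to the stand, set it across the two pale blocks and drew the blade out. The spatula went down flat on free bench. I then gripped the plate by its long sides, lowered it into the pocket, opened the jaws and raised the arm clear.

**Last checks:**
- **Seat:** Measured at the saw table's top height, the plate reads about 119.6 x 61 mm, which is the size expected when flush. Its ends are parallel to the pocket within 0.1 mm. It sits about 1.2 mm off centre lengthwise, inside the 2.5 mm clearance.
- **Forces:** The plate's weight passed to the pocket floor before I opened the jaws. The largest force I read during the job was about 12 N, when the spatula touched down.

**Not fully confirmed:**
- **Spatula and bystanders:** I did not measure the spatula's final pose, but a later picture showed it lying on the bench. I did not check each bystander after the job. My before-and-after comparison of the top view was blurred by the arm and its shadows, so it settles nothing, but no move was planned near them.
- **Plate outline:** The automatic outline came out distorted twice by green reflections in the metal, so I measured edges row by row instead.

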